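Close the eye-drop round: shut the vials, swap the timer knob and set it

ROBOT

A 6-joint arm with a two-finger parallel gripper is mounted at the origin on the work surface. World frame = base frame: x ahead of the robot, y to its left, z up, the work surface at z = 0. Lengths are in m, angles in rad, forces in N, time in s.
With the tool pointing down it reaches from about 0.35 to 0.775 m from the base axis. Payload 5.5 kg.
Tool frame: the origin (TCP) lies at the very end of the fingers, on their centre line; the grasp point (between the pads) lies 19 mm behind it; z points along the fingers, y is the line along which they close (so a half turn about z gives the same grasp; the last joint's range is limited). The gripper opens to 85 mm and grips with 20 to 120 N. Pads are 22 mm wide; open, the fingers measure 114 mm over their backs; the gripper's body (76 mm by 85 mm) begins 54 mm behind the grasp point. The pads swing forward as they close: fully open they stand 13 mm farther back than shut.
Start: joints at [1.126, 0.313, 0.046, 1.304, 0, 1.431], TCP at [0.173, 0.549, 0.231] pointing down, gripper open.
Joint ranges: [-2.76, 2.76], [-0.86, 1.69], [-1.03, 1.26], [-2.2, 2.34], [-1.47, 1.5], [-3.14, 3.14]. Speed limits (rad/s): [2.57, 2.57, 3.14, 3.14, 3.14, 3.14].

INTERFACE

Orientations are given as a rotation vector (axis times angle).
In Python, from cell import ctrl gives the robot as it stands. Calls block until the motion is done:
- ctrl.goto(position, orientation): joint-space move of the TCP to a pose.
- ctrl.servo_line(position, orientation=None, max_speed=0.15, until_force=None): straight line of the TCP; orientation=None keeps the orientation; max_speed is the mean speed in m/s. With until_force (N) it stops when the force on the tool has changed by that much, and returns True; else False.
- ctrl.set_joints(angles): joint-space move.
- ctrl.ungrasp() and ctrl.gripper_close(effort=None): open the fingers fully, or close them until they stop; effort is the grip in N (None keeps the last).
- ctrl.wait(seconds).
- ctrl.solve_ik(position, orientation): joint angles nearest the present ones, or None.
- ctrl.capture(name): name is "scene" or "top" or "wrist"; returns a dict with "color" (400x640x3 uint8, red, green, blue), "fx", "fy", "cx", "cy" (pixels), "position" and "orientation" of the camera in the world. Camera axes: x right, y down, z forward; pixel columns grow to the right and rows downward; lengths in m; the calibration is good to about 2 mm. The wrist camera is an equidistant fisheye: a pixel r from the principal point sees the ray r / f radians off the axis. A picture is of the moment at which its call begins. There is no depth.
A pose or a line that the arm cannot do raises ctrl.Unreachable and nothing moves.
- ctrl.finish_job(): hands the job in; it is judged then, once.
Readings, each from a call of its own:
- ctrl.read_t(): time.
- ctrl.read_joint_pos(): joint angles.
- ctrl.read_qd(): joint speeds.
- ctrl.read_effort(): joint torques, N m.
- ctrl.read_tool_pos(): TCP position.
- ctrl.read_orientation(): TCP orientation.
- ctrl.read_ft_force(): force on the tool from outside, world axes, zero at the start.
- ctrl.read_ft_torque(): the same for the moment, N m.
- ctrl.read_finger_gap(): finger opening in m.
- ctrl.read_grasp_force(): force on a finger pad.
Only numpy, scipy, OpenCV 4.12 (cv2) and the standard library are available. Lean on these libraries where they do the work, as an engineer would, in place of code of your own. Each camera call takes 0.05 s, during which the arm holds its last target. There are 200 camera calls.

TASK

Finish the eye-drop round at the bedside cart: press shut the flip cap of every open vial, leaving the vials upright in their rack, and replace the timer's cracked black knob by lifting it off into the kidney dish and putting on the red one, turned until its teeth mesh with the dial's spline and pushed fully home. Only with the red knob home, use it to turn the dial clockwise until the white pointer is at the green mark, and leave it on. Leave the eyedrop bottles and the tumbler as they stand.

Things in the scene. Friction and masses are not known exactly. Their poses are not given: they have to be found in the camera images.
- knob: The new red timer knob, loose, 60 mm across, 56 mm tall, 70 g; starts standing on its teeth. Origin: centre of its underside (tips of the teeth), z up. Four teeth below, 14 mm deep, 15 mm wide, from radius 17 to 28 mm, at 45, 135, 225, 315 deg from its x axis; above them a disc 12 mm thick (z 14 to 26 mm), then the bar grip.
- knob_grip (a point): Centre of the knob's bar grip, 41 mm above the knob's origin. The bar is 14 mm wide (along y), 56 mm long (along x), and stands from 26 to 56 mm above the knob's origin.
- oldknob: The old cracked black knob, otherwise the same shape, size and origin as the red knob. At the start it sits meshed and home on the dial, its x axis within 5 deg of the dial's; it lifts straight off.
- timer: The timer: fixed white box 150 x 150 mm, 45 mm tall, origin at the centre of its underside. The turning grey dial is at the centre of its top. Small black ticks run clockwise on the white face round the dial, from the timer's +x axis to a larger green mark.
- green_mark (a point): The green mark on the timer's top face, 61 mm from the dial's axis, 206 deg clockwise (from above) from the first tick.
- dial_face (a point): Centre of the grey dial's upper face, 51 mm above the table; turns with the dial, x along its white pointer, z up. The dial, 96 mm across, carries two crossed steel fins along its x and y, each 56 mm long, 8 mm wide, 14 mm tall. If the knob's bar lies along a fin (any of four ways, within 8 deg and 2.5 mm) its teeth drop between the fins and its origin sits here; otherwise 14 mm higher.
- dial (a joint): Angle of the dial, rad, clockwise from above. 0: white pointer at the first tick (timer's +x axis); 3.6: pointer at the green mark. Stops at -0.1 and 4.1. Stays where it is left; turning takes about 0.06 N m. The meshed knob drives it with about 8 deg of play each way.
- rack: Fixed white rack 70 x 310 mm, 45 mm tall, origin at the centre of its underside, long side along its y. Four square pockets in a row, 75 mm apart, 46 mm wide, floors 8 mm above the table. Each may hold a vial.
- drops0: Squat eyedrop bottle with green cap, 42 mm across, 62 mm tall; bystander. Origin under its centre.
- drops1: Squat eyedrop bottle with white cap, 42 mm across, 62 mm tall; bystander. Origin under its centre.
- dish: Loose stainless kidney dish about 100 x 270 mm, 35 mm tall, open on top, long along its y, hollow side of the bend towards -x. Origin on its underside.
- dish_in (a point): Middle of the kidney dish's inner floor, 2 mm above the table; the dish is 84 mm wide inside here, across x.
- tumbler: Glass tumbler 72 mm across, 100 mm tall; bystander. Origin under its centre.
- vial0: Amber vial 42 mm across with a blue flip cap, standing loose in a pocket of the rack (the pocket it is in varies; may be absent). Origin at the centre of its underside, z up; its +x axis points to the cap's hinge side. Glass 74 mm tall; hinge line along y, 23 mm out along +x and 80 mm up; closed cap's top 90 mm up. 70 g.
- cap0 (a joint): Angle in rad of the flip cap of vial0: 0 shut flat on the vial, pi/2 standing straight up on the hinge, stop at 2.1 (leaning back outwards past upright). It stays where it is left (light friction, under 1 N to push). The cap is a disc 42 mm across and 10 mm thick with a small tab, reaching 53 mm from the hinge line.
- vial1: Amber vial 42 mm across with a blue flip cap, standing loose in a pocket of the rack (the pocket it is in varies; may be absent). Origin at the centre of its underside, z up; its +x axis points to the cap's hinge side. Glass 74 mm tall; hinge line along y, 23 mm out along +x and 80 mm up; closed cap's top 90 mm up. 70 g.
- cap1 (a joint): Angle in rad of the flip cap of vial1: 0 shut flat on the vial, pi/2 standing straight up on the hinge, stop at 2.1 (leaning back outwards past upright). It stays where it is left (light friction, under 1 N to push). The cap is a disc 42 mm across and 10 mm thick with a small tab, reaching 53 mm from the hinge line.
- vial2: Amber vial 42 mm across with a blue flip cap, standing loose in a pocket of the rack (the pocket it is in varies; may be absent). Origin at the centre of its underside, z up; its +x axis points to the cap's hinge side. Glass 74 mm tall; hinge line along y, 23 mm out along +x and 80 mm up; closed cap's top 90 mm up. 70 g.
- cap2 (a joint): Angle in rad of the flip cap of vial2: 0 shut flat on the vial, pi/2 standing straight up on the hinge, stop at 2.1 (leaning back outwards past upright). It stays where it is left (light friction, under 1 N to push). The cap is a disc 42 mm across and 10 mm thick with a small tab, reaching 53 mm from the hinge line.
- vial3: Amber vial 42 mm across with a blue flip cap, standing loose in a pocket of the rack (the pocket it is in varies; may be absent). Origin at the centre of its underside, z up; its +x axis points to the cap's hinge side. Glass 74 mm tall; hinge line along y, 23 mm out along +x and 80 mm up; closed cap's top 90 mm up. 70 g.
- cap3 (a joint): Angle in rad of the flip cap of vial3: 0 shut flat on the vial, pi/2 standing straight up on the hinge, stop at 2.1 (leaning back outwards past upright). It stays where it is left (light friction, under 1 N to push). The cap is a disc 42 mm across and 10 mm thick with a small tab, reaching 53 mm from the hinge line.

How it is judged:
On the way, in this order (a step that is already met when the one before it is completed fails the run):
1. the red knob is meshed and fully home on the dial before the dial has been turned towards the mark (z of knob in the frame of dial_face below 0.004 m and horizontal distance between knob and dial_face below 0.006 m and angle between knob's own z axis and vertical below 0.1 rad and value of joint dial below 1.2 rad), for 0.2 s.
2. the dial is turned to the green mark with the knob home on it (z of knob in the frame of dial_face below 0.004 m and horizontal distance between knob and dial_face below 0.006 m and angle between knob's own z axis and vertical below 0.1 rad and value of joint dial between 3.45 and 3.75 rad), for 0.2 s.
At the end, for the whole second after the job is handed in: Vials upright in their rack pockets, caps shut (under 0.12 rad); black knob at rest in the kidney dish within 60 mm of its middle; red knob meshed, level and home on the dial (within 4 mm of its face, 6 mm of its centre); pointer at the green mark (3.45 to 3.75 rad) (all of step 2 and value of joint each of cap0, cap1, cap2, cap3 below 0.12 rad and angle between each of vial0, vial1, vial2, vial3's own z axis and vertical below 0.15 rad and z of each of vial0, vial1, vial2, vial3 in the frame of rack below 0.016 m and linear speed of each of knob, oldknob below 0.02 m/s and horizontal distance between oldknob and dish_in below 0.06 m and height (world z) of oldknob below 0.045 m); the robot touches nothing.
It fails at once if a bystander (eyedrop bottle or tumbler) is moved more than 3 cm or tipped (distance of any of drops0, drops1, tumbler from where it was at the start of the episode above 0.03 m or angle between any of drops0, drops1, tumbler's own z axis and vertical above 0.5 rad).
It fails at once if the dial is turned well round while the red knob is not on it (value of joint dial above 1.6 rad and horizontal distance between knob and dial_face above 0.03 m).
Of vial0, vial1, vial2, vial3 only 2 to 4 are there at a start; the rules pass over those that are not, and their reading is None.
At some moment in a run one of knob may be knocked a few centimetres aside while the robot is not near it.
Once in a run the grip may slacken for a moment while it holds something.
It also fails if it takes over 208 s, if anything falls off the work surface, if the arm or the gripper's body presses on something with over 40 N, if the wrist force passes 120 N, or if a joint passes its speed limit or range.

## Working session

There is one attempt and no reset: what is moved stays moved. The work goes in short steps, each a Python script; the robot and the scene stay as the last script left them, time stands still between calls to the robot, and variables do not carry over. Pictures are saved under pics/ and viewed, at most 14 in all, crops included, and the job is handed in when it is done.

```bash
ls; mkdir -p pics
python3 - <<'E'
from cell import ctrl
import cv2,pickle
d={}
for n in("scene","top","wrist"):
    c=ctrl.capture(n); d[n]=c
    cv2.imwrite(f"pics/{n}0.png",c["color"][:,:,::-1])
    print(n,c["fx"],c["fy"],c["cx"],c["cy"],c["position"],c["orientation"])
print(ctrl.read_orientation(),ctrl.read_t())
pickle.dump(d,open("c0.pkl","wb"))
E
```

```text
cell.py
pics
scene 431.50201618936603 431.50201618936603 321.37586300460777 199.34139997813912 [ 1.18562299 -0.37712727  0.93273946] [-2.19422329 -1.14093544  0.45063756]
top 514.2018916298535 514.2018916298535 321.42729009014715 192.10728332428127 [0.28941913 0.03406493 1.38314396] [-2.02739106  2.18812963 -0.23003513]
wrist 309.70691628693146 309.70691628693146 320.8550625853828 201.95459910017058 [0.09353925 0.57290001 0.37349395] [2.30843481 1.6955489  0.27814164]
[-4.76798394e-01 -3.10475038e+00  2.16276975e-03] 0.15
```

View pics/top0.png

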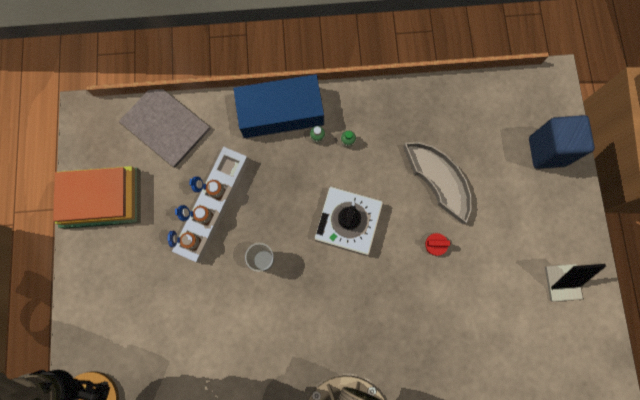

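View pics/scene0.png

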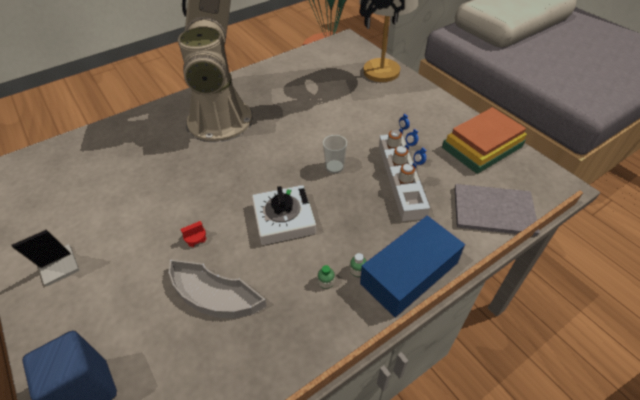

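```bash
cat > h.py <<'E'
import numpy as np,cv2
from scipy.spatial.transform import Rotation as R
from scipy.optimize import least_squares
def ray(c,uv):
    u=np.array([(uv[0]-c["cx"])/c["fx"],(uv[1]-c["cy"])/c["fy"]])
    if c.get("fish"):
        r=np.linalg.norm(u); d=np.array([*(u/max(r,1e-9)*np.sin(r)),np.cos(r)])
    else: d=np.array([*u,1.])
    d=R.from_rotvec(c["orientation"]).apply(d); return np.array(c["position"]),d/np.linalg.norm(d)
def on_z(c,uv,z):
    p,d=ray(c,uv); return p+d*(z-p[2])/d[2]
def tri(*obs):
    A=np.zeros((3,3));b=np.zeros(3);rs=[ray(c,u) for c,u in obs]
    for p,d in rs:
        M=np.eye(3)-np.outer(d,d);A+=M;b+=M@p
    x=np.linalg.solve(A,b)
    return x,[np.linalg.norm(np.cross(x-p,d)) for p,d in rs]
def proj(c,P):
    q=R.from_rotvec(c["orientation"]).inv().apply(np.asarray(P)-c["position"])
    if c.get("fish"):
        r=np.hypot(q[0],q[1]);t=np.arctan2(r,q[2]);s=t/r if r>1e-9 else 1/q[2]
        q=np.array([q[0]*s,q[1]*s,1])
    return q[0]/q[2]*c["fx"]+c["cx"],q[1]/q[2]*c["fy"]+c["cy"]
def cap(ctrl,n,f=None):
    c=ctrl.capture(n); c["fish"]=(n=="wrist")
    if f: cv2.imwrite("pics/"+f,c["color"][:,:,::-1])
    return c
def down(a): # tool pointing down, tool y axis at world angle a (mod pi)
    y=np.array([np.cos(a),np.sin(a),0]);z=np.array([0,0,-1.]);x=np.cross(y,z)
    return R.from_matrix(np.stack([x,y,z],1)).as_rotvec()
E
python3 - <<'E'
import pickle,cv2
d=pickle.load(open("c0.pkl","rb"))
def crop(n,x,y,w,h,s,o): cv2.imwrite(o,cv2.resize(d[n]["color"][y:y+h,x:x+w,::-1],None,fx=s,fy=s,interpolation=cv2.INTER_CUBIC))
crop("top",310,130,180,140,4.4,"pics/tA.png")
crop("top",155,140,105,130,4.5,"pics/tB.png")
import numpy as np
a=cv2.resize(d["scene"]["color"][105:225,365:440,::-1],None,fx=4.8,fy=4.8,interpolation=cv2.INTER_CUBIC)
b=cv2.resize(d["scene"]["color"][175:320,160:320,::-1],None,fx=5,fy=4,interpolation=cv2.INTER_CUBIC)
cv2.imwrite("pics/sB.png",a)
E
```

```text
(no output)
```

View pics/tA.png

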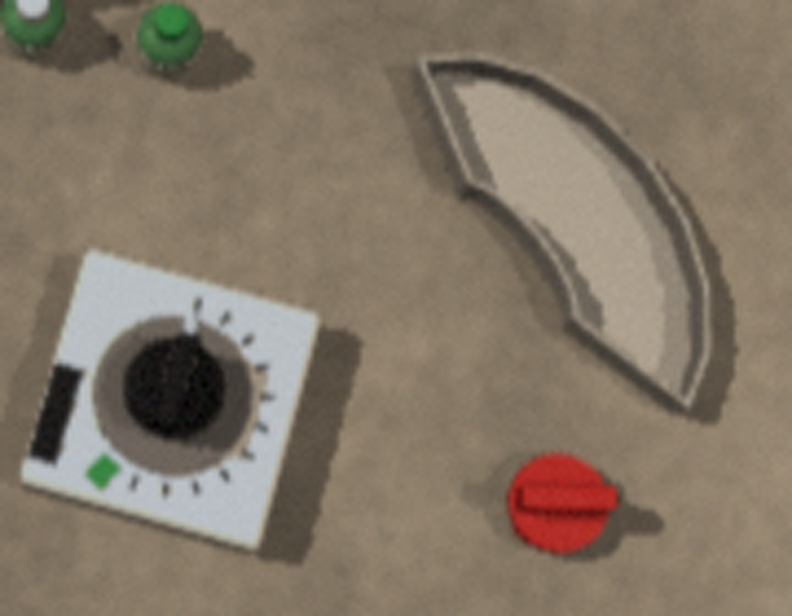

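View pics/tB.png

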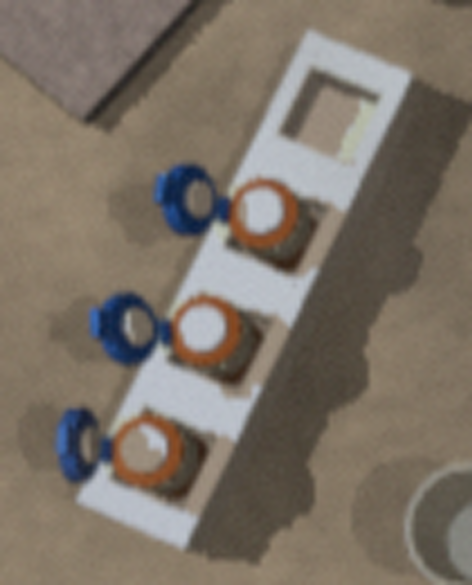

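View pics/sB.png

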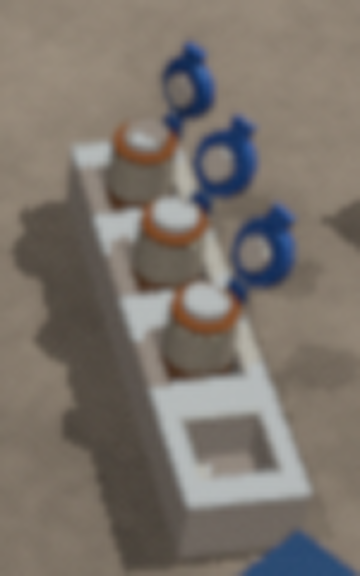

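Run:
```python
import pickle
from h import *
d=pickle.load(open("c0.pkl","rb"));T,S=d["top"],d["scene"]
np.set_printoptions(precision=4,suppress=True)
A=lambda x,y:(310+(x+.5)/4.4-.5,130+(y+.5)/4.4-.5)
B=lambda x,y:(155+(x+.5)/4.5-.5,140+(y+.5)/4.5-.5)
C=lambda x,y:(365+(x+.5)/4.8-.5,105+(y+.5)/4.8-.5)
print("rims");
for a,b in zip([(264,214),(206,331),(147,450)],[(205,305),(175,217),(145,142)]): print(*tri((T,B(*a)),(S,C(*b))), on_z(T,B(*a),.074))
print("hinge")
for a,b in zip([(222,207),(164,331),(106,449)],[(236,290),(203,200),(175,125)]): print(*tri((T,B(*a)),(S,C(*b))), on_z(T,B(*a),.08))
print("tabs/capcentre")
for a,b in zip([(160,190),(96,322),(60,443)],[(281,215),(241,127),(192,50)]): print(*tri((T,B(*a)),(S,C(*b))))
print("rack corners");
for a in [(312,28),(412,74),(190,549),(78,499)]: print(on_z(T,B(*a),.045))
print("timer");P=[on_z(T,A(*a),.045) for a in [(92,250),(318,315),(258,549),(22,482)]];print(np.array(P),np.mean(P,0))
print("dial",on_z(T,A(173,396),.051),"ptr",on_z(T,A(190,322),.051),"tick",on_z(T,A(197,303),.045),"green",on_z(T,A(104,470),.045))
print("knob bar",on_z(T,A(517,500),.056),on_z(T,A(617,498),.056),"disc",on_z(T,A(560,503),.026))
print("dish",*[on_z(T,A(*a),.035) for a in [(421,62),(466,188),(575,322),(686,408),(664,170),(709,290)]])
for n,c in d.items():
    if n=="wrist":continue
    h=c["color"].astype(int);m=(h[...,0]>110)&(h[...,1]<60)&(h[...,2]<60)
    k,l,s,ce=cv2.connectedComponentsWithStats(m.astype(np.uint8))
    i=[i for i in range(1,k) if s[i,4]>60];print(n,s[i],ce[i])
for n,P in dict(tumbler=(259,258)).items(): print(n,on_z(T,P,.05))
for b in [(35,25),(168,35)]: print("drops",on_z(T,A(*b),.04))
```

```text
rims
[0.6072 0.2986 0.0817] [np.float64(0.0005090001193202366), np.float64(0.0005090001193200974)] [0.6093 0.3006 0.074 ]
[0.541  0.3337 0.083 ] [np.float64(0.00024823630095676487), np.float64(0.00024823630095688527)] [0.5429 0.336  0.074 ]
[0.4753 0.3687 0.0797] [np.float64(0.0011357873717893789), np.float64(0.0011357873717894112)] [0.4768 0.3712 0.074 ]
hinge
[0.6113 0.3205 0.0852] [np.float64(0.0021457991380428743), np.float64(0.0021457991380428006)] [0.6139 0.3235 0.08  ]
[0.5418 0.3562 0.0858] [np.float64(0.0010961798711268244), np.float64(0.0010961798711268155)] [0.5436 0.3586 0.08  ]
[0.4772 0.391  0.0838] [np.float64(0.0008442666132432549), np.float64(0.0008442666132432826)] [0.4783 0.3928 0.08  ]
tabs/capcentre
[0.6123 0.3446 0.1317] [np.float64(0.0018294514179139924), np.float64(0.0018294514179138853)]
[0.5404 0.3814 0.1299] [np.float64(0.0022677670101864784), np.float64(0.0022677670101866358)]
[0.4742 0.4004 0.1367] [np.float64(0.0018632428327770552), np.float64(0.0018632428327769448)]
rack corners
[0.7296 0.274  0.045 ]
[0.696  0.2149 0.045 ]
[0.4218 0.3551 0.045 ]
[0.4555 0.4191 0.045 ]
timer
[[ 0.5944 -0.006   0.045 ]
 [ 0.5438 -0.1386  0.045 ]
 [ 0.4066 -0.0892  0.045 ]
 [ 0.4567  0.0466  0.045 ]] [ 0.5004 -0.0468  0.045 ]
dial [ 0.5004 -0.0469  0.051 ] ptr [ 0.5443 -0.0609  0.051 ] tick [ 0.5568 -0.0666  0.045 ] green [ 0.4602 -0.0025  0.045 ]
knob bar [ 0.4226 -0.2425  0.056 ] [ 0.4193 -0.3011  0.056 ] disc [ 0.4219 -0.2742  0.026 ]
dish [ 0.7005 -0.2199  0.035 ] [ 0.618  -0.2385  0.035 ] [ 0.5295 -0.2947  0.035 ] [ 0.4721 -0.3546  0.035 ] [ 0.62   -0.3611  0.035 ] [ 0.543  -0.3783  0.035 ]
scene [[181 222  25  21 293]] [[194.1604 233.6655]]
top [[425 234  25  22 394]] [[436.6345 244.1244]]
tumbler [0.4184 0.1934 0.05  ]
drops [0.7415 0.0178 0.04  ]
drops [ 0.7286 -0.0642  0.04  ]
```

Run:
```python
from cell import ctrl
from h import *
np.set_printoptions(precision=4,suppress=True)
V=[((.475,.3687),90),((.541,.3337),90),((.607,.2986),84)]
ctrl.gripper_close(40)
o=down(0)
for (c,a) in V:
    u=np.array([np.cos(np.radians(a)),np.sin(np.radians(a))]);c=np.array(c);hz=.088
    P=lambda s,z:[*(c+u*s),z]
    try:
        ctrl.goto(P(.095,.19),o)
        ctrl.servo_line(P(.095,hz+.034),max_speed=.2)
        r1=ctrl.servo_line(P(.0,hz+.034),max_speed=.12,until_force=12)
        r2=ctrl.servo_line(P(-.003,hz-.005),max_speed=.04,until_force=10)
        print(r1,r2,ctrl.read_tool_pos(),ctrl.read_ft_force(),ctrl.read_t())
        ctrl.servo_line(P(-.003,.19),max_speed=.2)
    except ctrl.Unreachable as e: print("unreach",c,e)
c=cap(ctrl,"scene");t=cap(ctrl,"top")
a=cv2.resize(c["color"][105:225,365:440],None,fx=4.8,fy=4.8,interpolation=2)
b=cv2.resize(t["color"][140:268,155:240],None,fx=4.5,fy=4.5,interpolation=2)
cv2.imwrite("pics/caps1.png",np.hstack([a,b])[:,:,::-1])
```

```text
False True [0.4751 0.3668 0.098 ] [-1.1543 -0.7887  6.7608] 4.2083
False True [0.5415 0.3318 0.098 ] [ 1.0999 -0.9044  5.8006] 7.3583
False True [0.6071 0.2968 0.098 ] [0.3583 0.2683 4.7403] 10.5333
```

View pics/caps1.png

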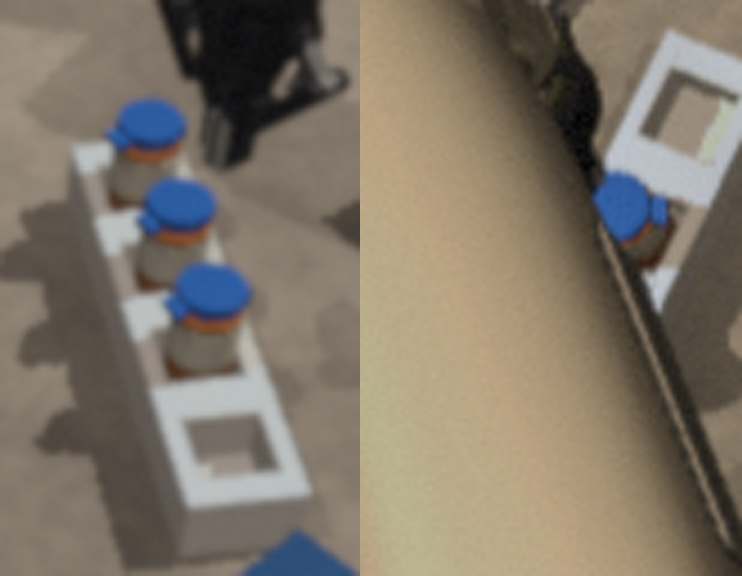

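All three caps are shut: in the scene view each blue disc sits level, and the press stopped at z = 0.098, as expected. Next, wrist views of both knobs.

Run:
```python
from cell import ctrl
from h import *
import pickle
ctrl.ungrasp()
D={}
for k,(p,a) in {"d1":((.50,-.047,.26),72),"d2":((.44,-.047,.26),72),"r2":((.46,-.25,.25),-3),"r1":((.42,-.272,.25),-3)}.items():
    ctrl.goto(p,down(np.radians(a))); ctrl.wait(.2); D[k]=cap(ctrl,"wrist")
    print(k,ctrl.read_joint_pos().round(3) if hasattr(ctrl.read_joint_pos(),'round') else ctrl.read_joint_pos())
print(ctrl.read_t())
pickle.dump(D,open("c1.pkl","wb"))
def cr(c,P,h=65,s=4.5):
    u,v=map(int,np.round(proj(c,P)));u0=max(0,min(640-2*h,u-h));v0=max(0,min(400-2*h+10,v-h));i=c["color"][v0:v0+120,u0:u0+2*h-48+0]
    return (u0,v0)
def sub(c,P,w=88,hh=66,s=4.5):
    u,v=map(int,np.round(proj(c,P)));u0=min(max(0,u-w//2),640-w);v0=min(max(0,v-hh//2),400-hh)
    print("origin",u0,v0,"proj",u,v)
    return cv2.resize(c["color"][v0:v0+hh,u0:u0+w],None,fx=s,fy=s,interpolation=2)
Dp=(.5,-.047,.06);Rp=(.421,-.272,.04)
im=np.vstack([np.hstack([sub(D["d1"],Dp),sub(D["d2"],Dp)]),np.hstack([sub(D["r1"],Rp),sub(D["r2"],Rp)])])
cv2.imwrite("pics/w1.png",im[:,:,::-1]);print(im.shape)
```

```text
d1 [-0.253  0.165 -0.077  1.329  0.     0.061]
d2 [-0.288  0.05  -0.208  1.313  0.     0.026]
r2 [-0.649  0.207 -0.048  1.315  0.     0.971]
r1 [-0.734  0.163 -0.103  1.304  0.     0.888]
16.2
origin 276 141 proj 320 174
origin 292 187 proj 336 220
origin 277 139 proj 321 172
origin 245 159 proj 289 192
(594, 792, 3)
```

View pics/w1.png

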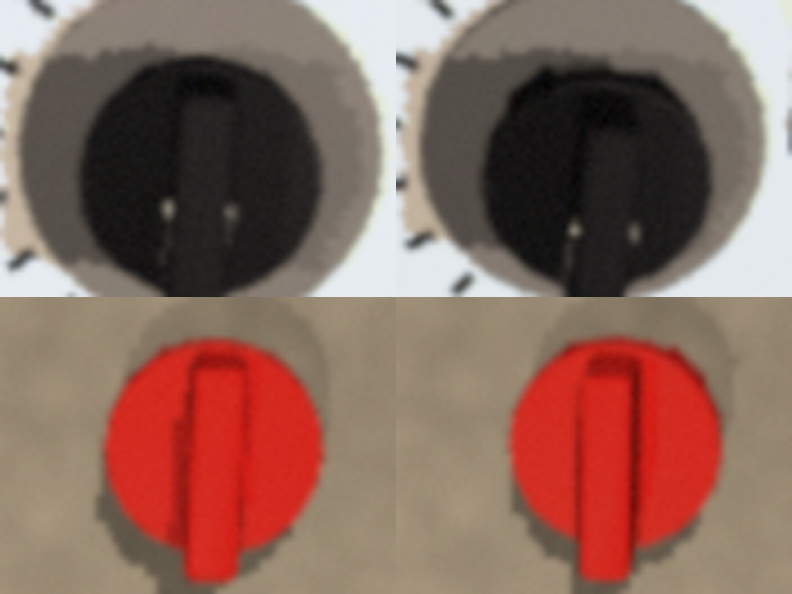

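Run:
```python
import pickle
from h import *
np.set_printoptions(precision=4,suppress=True)
D=pickle.load(open("c1.pkl","rb"))
O=dict(d1=(276,141),d2=(292,187),r1=(277,139),r2=(245,159))
q=lambda k,x,y:(D[k],(O[k][0]+(x+.5)/4.5-.5,O[k][1]+(y+.5)/4.5-.5))
print("red far",*tri(q("r1",218,70),q("r2",213,78)));print("red near",*tri(q("r1",212,284),q("r2",209,284)))
for k,a,b in(("r1",(218,70),(212,284)),("r2",(213,78),(209,284))):
    A,B=on_z(*q(k,*a),.056),on_z(*q(k,*b),.056);print(k,A,B,(A+B)/2,np.linalg.norm(A-B),np.degrees(np.arctan2(*(A-B)[1::-1])))
print("red disc",on_z(*q("r1",214,446-297),.026),on_z(*q("r2",616-396,444-297),.026))
print("old disc",on_z(*q("d1",201,177),.077),on_z(*q("d2",200,183),.077),tri(q("d1",201,177),q("d2",200,183)))
A,B=on_z(*q("d1",209,98),.107),on_z(*q("d1",200,290),.107);print("oldbar",A,B,np.degrees(np.arctan2(*(A-B)[1::-1])))
print("oldfar",tri(q("d1",209,98),q("d2",609-396,127)))
```

```text
red far [ 0.4269 -0.2499  0.0477] [np.float64(0.00036015684290693233), np.float64(0.00036015684290682673)]
red near [ 0.4226 -0.3031  0.0569] [np.float64(0.00011065931587264527), np.float64(0.00011065931587277413)]
r1 [ 0.4267 -0.2481  0.056 ] [ 0.4226 -0.3033  0.056 ] [ 0.4246 -0.2757  0.056 ] 0.05527557535413791 85.73609041101996
r2 [ 0.428  -0.2482  0.056 ] [ 0.4226 -0.3035  0.056 ] [ 0.4253 -0.2759  0.056 ] 0.05557902641614095 84.41531938648936
red disc [ 0.4247 -0.275   0.026 ] [ 0.4252 -0.2751  0.026 ]
old disc [ 0.5024 -0.048   0.077 ] [ 0.5022 -0.0486  0.077 ] (array([ 0.5029, -0.0484,  0.0753]), [np.float64(0.00033277793700164834), np.float64(0.00033277793700166135)])
oldbar [ 0.4787 -0.0384  0.107 ] [ 0.5199 -0.0538  0.107 ] 159.51087312152418
oldfar (array([ 0.4805, -0.0394,  0.0975]), [np.float64(0.0004378293093361804), np.float64(0.00043782930933618225)])
```

Run:
```python
from cell import ctrl
from h import *
import pickle
np.set_printoptions(precision=4,suppress=True)
o=down(np.radians(69.5))
ctrl.goto([.5024,-.0482,.16],o); ctrl.servo_line([.5024,-.0482,.080],max_speed=.12)
ctrl.gripper_close(60); print(ctrl.read_finger_gap(),ctrl.read_grasp_force(),ctrl.read_ft_force())
ctrl.servo_line([.5024,-.0482,.17],max_speed=.12); ctrl.wait(.2)
print(ctrl.read_finger_gap(),ctrl.read_grasp_force())
o2=down(np.radians(30.5))
ctrl.goto([.604,-.318,.15],o2);print(ctrl.read_finger_gap())
r=ctrl.servo_line([.604,-.318,.034],max_speed=.12,until_force=8);print(r,ctrl.read_tool_pos(),ctrl.read_finger_gap())
ctrl.ungrasp(); ctrl.servo_line([.604,-.318,.16],max_speed=.15)
D={}
for k,(p,a) in {"s1":((.50,-.047,.24),72),"s2":((.45,-.047,.24),72)}.items():
    ctrl.goto(p,down(np.radians(a))); ctrl.wait(.2); D[k]=cap(ctrl,"wrist")
ctrl.goto([.42,-.276,.25],down(np.radians(-5)));ctrl.wait(.2)
D["r"]=cap(ctrl,"wrist");D["top"]=cap(ctrl,"top");print(ctrl.read_t())
pickle.dump(D,open("c2.pkl","wb"))
def sub(c,P,w=88,hh=66,s=4.5):
    u,v=map(int,np.round(proj(c,P)));u0=min(max(0,u-w//2),640-w);v0=min(max(0,v-hh//2),400-hh)
    print("origin",u0,v0)
    return cv2.resize(c["color"][v0:v0+hh,u0:u0+w],(int(396),int(297)),interpolation=2)
Dp=(.5,-.047,.06)
im=np.vstack([np.hstack([sub(D["s1"],Dp,100,75),sub(D["s2"],Dp,100,75)]),np.hstack([sub(D["r"],(.425,-.2755,.04)),sub(D["top"],(.58,-.3,0))])])
cv2.imwrite("pics/w2.png",im[:,:,::-1])
```

```text
0.013161965170465731 58.42071890830994 [-0.229  -0.4177  4.216 ]
0.012690652317330915 58.35667669773102
0.012598571680523323
False [ 0.6047 -0.3183  0.0351] 0.012600281782061844
26.875
origin 272 141
origin 285 181
origin 281 139
origin 393 154
```

View pics/w2.png

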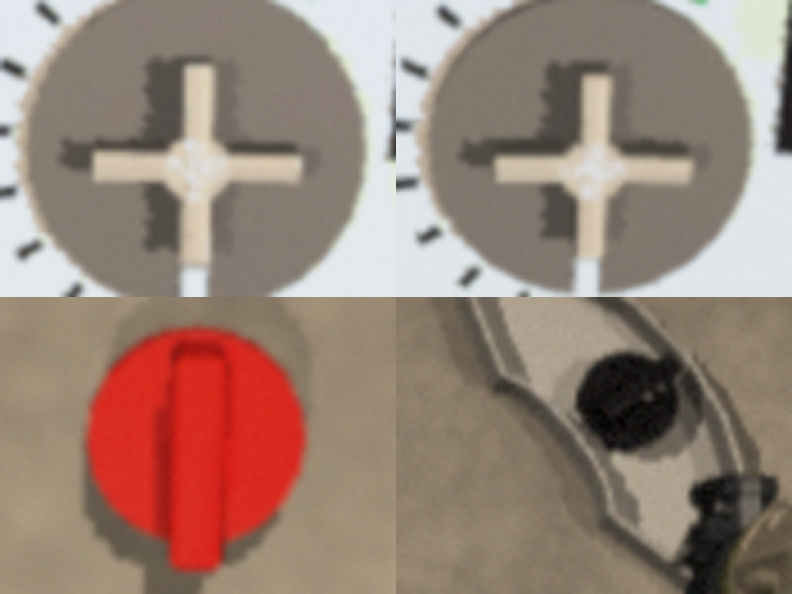

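Run:
```python
import pickle
from h import *
np.set_printoptions(precision=4,suppress=True)
D=pickle.load(open("c2.pkl","rb"))
def q(k,x,y,s): 
    O=dict(s1=(272,141),s2=(285,181),r=(281,139))[k]; return D[k],(O[0]+(x+.5)/s-.5,O[1]+(y+.5)/s-.5)
for k,F in dict(s1=[(199,65),(196,267),(93,166),(303,168)],s2=[(203,75),(195,258),(99,168),(296,171)]).items():
    P=[on_z(*q(k,*f,3.96),.065) for f in F]; print(k,(P[0]+P[1])/2,(P[2]+P[3])/2,[np.linalg.norm(P[i]-P[i+1]) for i in(0,2)],[np.degrees(np.arctan2(*(P[i+1]-P[i])[1::-1])) for i in(0,2)])
print(tri(q("s1",198,167,3.96),q("s2",198,169.5,3.96)))
A,B=on_z(*q("r",200,56,4.5),.056),on_z(*q("r",196,274,4.5),.056)
print("red",A,B,(A+B)/2,np.linalg.norm(A-B),np.degrees(np.arctan2(*(A-B)[1::-1])),"disc",on_z(*q("r",196,140,4.5),.026))
from cell import ctrl
print(ctrl.read_tool_pos(),ctrl.read_joint_pos())
```

```text
s1 [ 0.5042 -0.0486  0.065 ] [ 0.5038 -0.0483  0.065 ] [np.float64(0.05623899480537696), np.float64(0.056401452984467124)] [np.float64(-18.848301359087987), np.float64(71.37697247190141)]
s2 [ 0.5039 -0.0481  0.065 ] [ 0.5039 -0.0485  0.065 ] [np.float64(0.055886796730876154), np.float64(0.05559914741747633)] [np.float64(-19.334733120253162), np.float64(70.95102065453936)]
(array([ 0.5039, -0.0484,  0.0648]), [np.float64(2.170391094850783e-05), np.float64(2.17039109485262e-05)])
red [ 0.4275 -0.2479  0.056 ] [ 0.422  -0.3037  0.056 ] [ 0.4248 -0.2758  0.056 ] 0.05604608664584483 84.38053497850892 disc [ 0.4246 -0.2757  0.026 ]
[ 0.4204 -0.275   0.2501] [-0.7392  0.1668 -0.0983  1.3055  0.0001  0.9165]
```

Run:
```python
from cell import ctrl
from h import *
np.set_printoptions(precision=4,suppress=True)
def st(s): print(s,np.array(ctrl.read_tool_pos()),"gap %.4f"%ctrl.read_finger_gap(),"F",np.array(ctrl.read_ft_force()),round(ctrl.read_t(),1))
K=np.array([.4247,-.2757]);o=down(np.radians(174.5))
def at(p,o,v=.1):  # line with correction of the standing error in xy
    p=np.array(p,float);ctrl.servo_line(p,o,max_speed=v)
    e=p-ctrl.read_tool_pos();e[2]=0
    return e
ctrl.goto([*K,.12],o);e=np.array([*K,.12])-ctrl.read_tool_pos();e[2]=0
ctrl.servo_line(np.array([*K,.030])+e,max_speed=.12);st("at knob")
ctrl.gripper_close(60);st("closed")
t=np.array(ctrl.read_tool_pos());off=t[:2]-K
ctrl.servo_line([*(t[:2]),.15],max_speed=.12);ctrl.wait(.2);st("lift")
C=np.array([.5039,-.0484]);o2=down(np.radians(161))
ctrl.goto([*C,.15],o2);ctrl.wait(.2);e=np.array([*C,.15])-ctrl.read_tool_pos();e[2]=0;st("above");print(ctrl.read_joint_pos(),off)
ctrl.servo_line(np.array([*C,.102])+e,max_speed=.1);ctrl.wait(.2);st("pre")
r=ctrl.servo_line(np.array([*C,.079])+e,max_speed=.02,until_force=8);print(r);st("down")
```

```text
at knob [ 0.4251 -0.276   0.0306] gap 0.0849 F [ 1.0001 -0.701   0.3354] 30.4
closed [ 0.4248 -0.2758  0.0303] gap 0.0131 F [-0.4582  0.1076  3.3239] 31.1
lift [ 0.4244 -0.2755  0.1493] gap 0.0129 F [ 1.0387 -0.2672 -1.1717] 32.4
above [ 0.5038 -0.0497  0.1499] gap 0.0130 F [ 0.2261 -0.873  -0.6889] 33.6
[-0.2569  0.2221 -0.28    1.0688 -0.0002 -1.494 ] [ 0.0001 -0.0001]
pre [ 0.5046 -0.0473  0.1028] gap 0.0129 F [ 0.2903  0.6696 -0.3406] 34.4
True
down [ 0.5038 -0.047   0.0813] gap 0.0131 F [-1.0912  1.0961  4.9222] 35.4
```

Run:
```python
from cell import ctrl
from h import *
np.set_printoptions(precision=3,suppress=True)
def st(s): print(s,np.array(ctrl.read_tool_pos()),"gap %.4f"%ctrl.read_finger_gap(),"F",np.array(ctrl.read_ft_force()),"Mz",round(ctrl.read_ft_torque()[2],3),round(ctrl.read_t(),1))
ctrl.wait(.4)
q0=np.array(ctrl.read_joint_pos());
for k in range(1,10):
    q=q0.copy();q[5]=-1.494+3.6*k/9
    ctrl.set_joints(q);st(k)
    f=np.array(ctrl.read_ft_force())
    if abs(f).max()>25 or ctrl.read_finger_gap()<.008: print("stop");break
D={}
c=cap(ctrl,"top");s=cap(ctrl,"scene")
im=np.hstack([cv2.resize(x["color"][v:v+80,u:u+80],None,fx=5,fy=5,interpolation=2) for x,u,v in((c,310,178),(s,245,170))])
cv2.imwrite("pics/t3.png",im[:,:,::-1])
```

```text
1 [ 0.504 -0.048  0.081] gap 0.0128 F [ 1.422 -2.842 -0.934] Mz 0.071 36.2
2 [ 0.504 -0.047  0.081] gap 0.0133 F [ 0.634 -2.851  0.272] Mz 0.078 36.7
3 [ 0.504 -0.047  0.081] gap 0.0124 F [ 2.881 -2.374 -0.524] Mz 0.045 37.2
4 [ 0.504 -0.047  0.081] gap 0.0126 F [ 1.68  -3.862  0.332] Mz 0.014 37.6
5 [ 0.504 -0.047  0.081] gap 0.0128 F [ 1.679 -3.073  0.697] Mz 0.016 38.1
6 [ 0.504 -0.047  0.081] gap 0.0132 F [ 2.774 -2.286 -0.304] Mz 0.09 38.6
7 [ 0.504 -0.047  0.081] gap 0.0129 F [ 2.654 -3.387  0.19 ] Mz 0.026 39.0
8 [ 0.504 -0.047  0.081] gap 0.0126 F [ 1.533 -4.573  1.31 ] Mz 0.065 39.5
9 [ 0.503 -0.047  0.081] gap 0.0129 F [ 0.065 -4.377  3.076] Mz 0.06 40.0
```

View pics/t3.png

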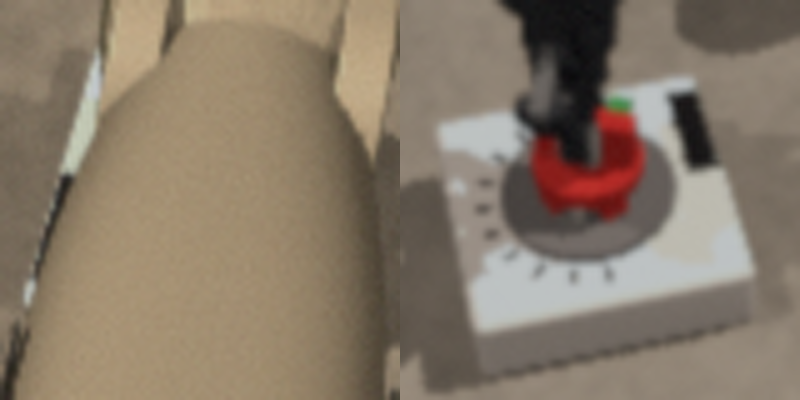

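Run:
```python
from cell import ctrl
from h import *
import pickle
p=np.array(ctrl.read_tool_pos());ctrl.ungrasp();ctrl.servo_line([p[0],p[1],.17],max_speed=.15)
D={}
for k,q in dict(a=(.50,-.03,.26),b=(.43,-.03,.26)).items():
    ctrl.goto(q,down(np.radians(-45)));ctrl.wait(.2);D[k]=cap(ctrl,"wrist")
pickle.dump(D,open("c3.pkl","wb"))
ims=[]
for k in D:
    u,v=map(int,proj(D[k],(.5039,-.0484,.05)));u0=max(0,u-50);v0=max(0,v-50);print(k,u0,v0);ims.append(cv2.resize(D[k]["color"][v0:v0+100,u0:u0+100],(400,400),interpolation=2))
cv2.imwrite("pics/w4.png",np.hstack(ims)[:,:,::-1]);print(ctrl.read_t())
```

```text
a 285 129
b 326 89
42.8417
```

View pics/w4.png

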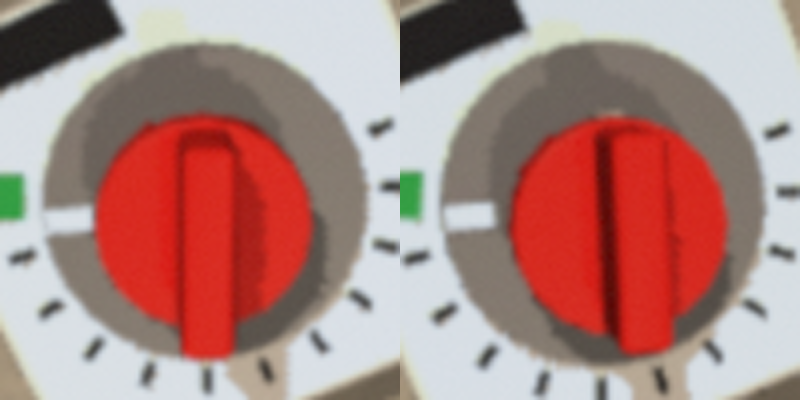

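Run:
```python
import pickle
from h import *
D=pickle.load(open("c3.pkl","rb"));C=np.array([.5039,-.0484])
ang=lambda p:np.degrees(np.arctan2(p[1]-C[1],p[0]-C[0]))
for k,(o,pts) in dict(a=((285,129),[(47,222),(69,220.5),(90,219)]),b=((326,89),[(47,218),(69,216.5),(92,215)])).items():
    c=D[k];h=c["color"].astype(int);m=(h[...,1]>h[...,0]+50)&(h[...,1]>h[...,2]+40)
    n,l,s,ce=cv2.connectedComponentsWithStats(m.astype(np.uint8));
    for i in range(1,n):
        if s[i,4]>30:
            g=on_z(c,ce[i],.045)
            if np.hypot(*(g[:2]-C))<.09: print(k,"green",g,ang(g),np.hypot(*(g[:2]-C)))
    P=[on_z(c,(o[0]+(x+.5)/4-.5,o[1]+(y+.5)/4-.5),.051) for x,y in pts]
    for p in P: print(k,"ptr",p,ang(p),np.hypot(*(p[:2]-C)))
    print("dir",np.degrees(np.arctan2(*(P[0]-P[2])[1::-1])))
from cell import ctrl
print(ctrl.read_joint_pos())
```

```text
a green [ 0.46116485 -0.00405152  0.045     ] 133.9386511649043 0.06158799440273287
a ptr [ 0.46818102 -0.01948357  0.051     ] 141.00797020905716 0.045956561768115835
a ptr [ 0.47308572 -0.02375427  0.051     ] 141.34664176948002 0.039457973195008
a ptr [ 0.47777195 -0.02780115  0.051     ] 141.7484418739946 0.033271420783051266
dir 139.06703464811062
b green [ 0.46158396 -0.00371313  0.045     ] 133.4390771734408 0.06154318563625232
b ptr [ 0.46847551 -0.01942895  0.051     ] 140.72282833238097 0.04576260503416361
b ptr [ 0.47326588 -0.02352683  0.051     ] 140.92535064008624 0.03946041075968486
b ptr [ 0.47828085 -0.02782306  0.051     ] 141.22906285641434 0.03285957240961656
dir 139.43398599555928
[-2.56251343e-01  2.75967972e-02 -2.31217024e-01  1.31209397e+00
  2.66766603e-05  2.09989449e+00]
```

Run:
```python
from cell import ctrl
from h import *
import pickle
np.set_printoptions(precision=4,suppress=True)
o=down(np.radians(-45.3))
ctrl.goto([.5037,-.0482,.15],o);e=np.array([.5037,-.0482,.15])-ctrl.read_tool_pos();e[2]=0
ctrl.servo_line(np.array([.5037,-.0482,.081])+e/2,max_speed=.1);ctrl.gripper_close(60)
q=np.array(ctrl.read_joint_pos());print(q,ctrl.read_tool_pos());q[5]=2.106+.13;ctrl.set_joints(q);ctrl.wait(.3);print(ctrl.read_ft_force(),ctrl.read_finger_gap())
p=np.array(ctrl.read_tool_pos());ctrl.ungrasp();ctrl.servo_line([p[0],p[1],.17],max_speed=.15)
D={}
for k,qq in dict(a=(.50,-.03,.26),b=(.43,-.03,.26)).items():
    ctrl.goto(qq,down(np.radians(-45)));ctrl.wait(.2);D[k]=cap(ctrl,"wrist")
pickle.dump(D,open("c4.pkl","wb"))
ims=[]
for k in D:
    u,v=map(int,proj(D[k],(.5039,-.0484,.05)));u0=max(0,u-50);v0=max(0,v-50);print(k,u0,v0);ims.append(cv2.resize(D[k]["color"][v0:v0+100,u0:u0+100],(400,400),interpolation=2))
cv2.imwrite("pics/w5.png",np.hstack(ims)[:,:,::-1]);print(ctrl.read_t())
```

```text
[-0.2542  0.2806 -0.3857  0.9038  0.0002  2.1072] [ 0.5042 -0.0483  0.0813]
[2.0651 3.9684 1.5918] 0.012762507268633278
a 285 129
b 326 89
48.2583
```

View pics/w5.png

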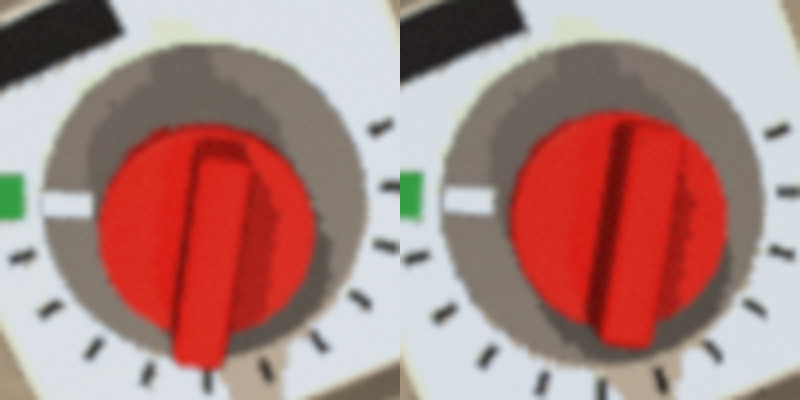

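Run:
```python
import pickle
from h import *
from cell import ctrl
np.set_printoptions(precision=4,suppress=True)
D=pickle.load(open("c4.pkl","rb"));f=lambda k,x,y:(D[k],(dict(a=285,b=326)[k]+(x+.5)/4-.5,dict(a=129,b=89)[k]+(y+.5)/4-.5))
print("disc",on_z(*f("a",207,232),.077),on_z(*f("b",219.5,219),.077),tri(f("a",207,232),f("b",219.5,219)))
for k,A,B in(("a",(224,160),(199,369)),("b",(257,135),(227,348))):
    a,b=on_z(*f(k,*A),.107),on_z(*f(k,*B),.107);print("bar",a,b,(a+b)/2,np.linalg.norm(a-b))
print("bartri",tri(f("a",224,160),f("b",257,135)),tri(f("a",199,369),f("b",227,348)))
p=on_z(*f("a",67,205),.051);print(np.degrees(np.arctan2(p[1]+.0484,p[0]-.5039)))
ctrl.goto([.42,-.15,.35],down(np.radians(-45)))
ctrl.goto([.3,-.3,.35],down(np.radians(-45)))
c=cap(ctrl,"top");s=cap(ctrl,"scene")
im=np.hstack([cv2.resize(c["color"][130:270,160:480],(480,210)),cv2.resize(s["color"][100:320,150:450],(286,210))])
a=cv2.resize(c["color"][170:270,300:480],(440,244),interpolation=2);b=cv2.resize(s["color"][170:260,245:365],(326,244),interpolation=2)
cv2.imwrite("pics/fin.png",np.vstack([im,np.hstack([a,b])])[:,:,::-1])
```

```text
disc [ 0.5037 -0.0487  0.077 ] [ 0.5031 -0.0483  0.077 ] (array([ 0.5032, -0.0491,  0.0742]), [np.float64(0.00019948673836683284), np.float64(0.00019948673836685528)])
bar [ 0.5244 -0.0314  0.107 ] [ 0.4819 -0.0664  0.107 ] [ 0.5031 -0.0489  0.107 ] 0.054997893506362014
bar [ 0.5226 -0.0325  0.107 ] [ 0.4814 -0.0665  0.107 ] [ 0.502  -0.0495  0.107 ] 0.05341360914460986
bartri (array([ 0.5234, -0.0335,  0.0993]), [np.float64(0.0005611437192523084), np.float64(0.0005611437192523038)]) (array([ 0.4813, -0.0671,  0.1048]), [np.float64(7.129215340461108e-05), np.float64(7.129215340462992e-05)])
134.50484553520977
```

View pics/fin.png

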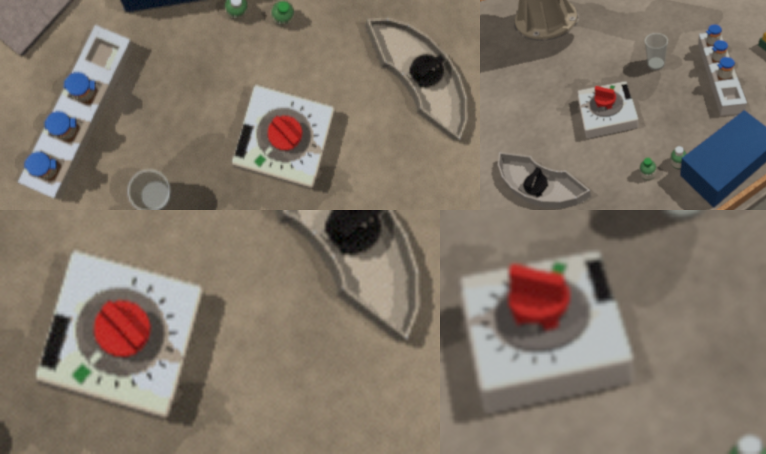

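The final views show three shut caps, the black knob in the dish, the red knob home, and the pointer within about 1° of the green mark.

```bash
python3 -c "
from cell import ctrl
print(ctrl.finish_job(),ctrl.read_t())"
```

```text
the job is handed in; nothing more can be done
the job is handed in; nothing more can be done
```

I handed the job in without seeing the verdict: all three vial caps are shut, the black knob is in the kidney dish, and the red knob is home on the dial, which is turned to about 3.58 rad against the green mark at 3.6.

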